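Clear the cover and fetch the die plate

TASK

Sweep the dry clay chips off the closed cover flap of the wooden die box with the scraper block (not with the fingers, and not by tipping the flap), then set the scraper down on the bench. Open the flap wide and leave it open, draw out the die plate with the long tab (leave the plate with the short tab in its slot), and present it: finish while still holding it, upright, still and well clear above the middle of the low ware board. Do not disturb the bowl, the bottle or the pot.

Things in the scene. Friction and masses are not known exactly. Their poses are not given: they have to be found in the camera images.
- box: fixed wooden die box, 125 (own x) x 164 (own y) x 104 mm tall, walls 10 mm, inner floor 10 mm up, closed by a flap; origin at the centre of its underside, z up. Inside, two plate slots at own y = +36 and -36 mm, centred at own x = 0, between ribs (up to 53 mm above the bench) that stand only at the slots' ends, over 41 mm from the middle
- flap_mid (a point): middle of the chip-strewn part of the closed flap's top (moves with the flap): box own x = 0, y = 0, 112 mm above the bench. The plywood flap is 8 mm thick, 170 mm wide in own y, and reaches in own x from +62 mm (hinge) to -80 mm; no raised edges; the handle bar and its posts stand at own x = -68 mm
- flap (a joint): angle of the cover flap: 0 closed, grows as it opens (the side away from the hinge rises and goes over towards the hinge), stop at 1.9 rad; its stiff hinge keeps it where it is left; about 3 to 4 N at the bar moves it
- flap_hinge (a point): point on the flap's hinge axis, which runs along the box's own y, at the box's +x top edge (own x +62.5 mm, 104 mm up), at the middle of its width
- flap_bar (a point): centre of the flap's round steel handle bar: 10 mm thick, 90 mm long along the box's own y, standing 38 mm over the flap's top on a post at either end; 130.5 mm from the hinge in own x and, with the flap closed, 46 mm above the hinge. It turns with the flap
- scraper_center (a point): centre of the scraper block, half-way up: wood with a steel foot, 90 (own x) x 28 (own y) x 60 mm tall, 140 g, standing on the bench; own z up
- chip0: loose chip of dry clay about 28 x 22 x 10 mm, 12 g, lying on the flap; origin under its centre
- chip1: another such chip
- chip2: another such chip
- die_center (a point): point at half height (43 mm up) of the wanted die plate: upright steel plate 100 (own x) x 8 (own y) x 58 mm with a rectangular opening, and a LONG grip tab, 60 mm long in own x, on its top edge, 12 mm thick in own y, 28 mm tall (86 mm in all); 300 g. Stands loose in a slot under the flap, own axes along the box's; slot varies. Draw it straight up
- die_tab (a point): centre of the wanted die plate's long tab (60 x 12 x 28 mm), 29 mm above die_center
- spare_center (a point): point at half height (43 mm up) of the other plate, to be left where it is: upright steel plate 100 (own x) x 8 (own y) x 58 mm with a rectangular opening, and a SHORT grip tab, 18 mm long in own x, on its top edge, 12 mm thick in own y, 28 mm tall (86 mm in all); 300 g. Stands loose in a slot under the flap, own axes along the box's; slot varies. Draw it straight up
- board_top (a point): centre of the upper face of the fixed ware board, planks 130 (own x) x 200 (own y) mm, top 40 mm above the bench
- bowl: terracotta bowl, 130 mm wide and 65 mm tall, origin under its centre; bystander
- water: water bottle, 60 mm wide and 190 mm tall, origin under its centre; bystander
- pot: flared terracotta pot, 104 mm wide at the rim and 125 mm tall, origin under its centre; bystander
Things that resemble listed ones, but are neither listed nor needed, are in the scene too. What is shaped like the box but red or yellow is not meant.

How it is judged:
By the outcome, as a careful person would: the job done as asked, in the order asked, and still so for the second after the job is handed in, while the arm keeps its last pose, push and grip.
It also fails if it takes over 72 s, if anything falls off the work surface, if the arm or the gripper's body presses on something with over 40 N, if the wrist force passes 120 N, or if a joint passes its speed limit or range.

ROBOT

A 7-joint arm with a two-finger parallel gripper is mounted at the origin on the work surface. World frame = base frame: x ahead of the robot, y to its left, z up, the work surface at z = 0. Lengths are in mm, angles in rad, forces in N, time in s.
With the tool pointing down it reaches from about 425 to 925 mm from the base axis. Payload 6.8 kg.
Tool frame: the origin (TCP) lies at the very end of the fingers, on their centre line; the grasp point (between the pads) lies 19 mm behind it (ctrl.grasp_offset is the distance from the TCP to the grasp point, in mm); z points along the fingers, y is the line along which they close (so a half turn about z gives the same grasp; the last joint's range is limited). The gripper opens to 88 mm and grips with 3 to 60 N. Pads are 20 mm wide; open, the fingers measure 115 mm over their backs; the gripper's body (75 mm by 178 mm) begins 61 mm behind the grasp point.
Start: joints at [1.193, 0.477, 0.022, 1.555, -0.011, 1.109, -0.083], TCP at [179.923, -650.597, 187.064] pointing down, gripper open.
Joint ranges: [-2.96, 2.96], [-0.34, 2.1], [-1.41, 1.46], [0.24, 2.44], [-1.37, 4.51], [0.17, 1.92], [-2.96, 2.96]. Speed limits (rad/s): [2.39, 2.39, 3.14, 3.14, 3.14, 3.14, 3.14].

INTERFACE

Orientations are given as a unit quaternion [x, y, z, w].
In Python, from rig import ctrl gives the robot as it stands.
- The arm moves only by the tool jog_arm, never from a script. Its argument "targets" is a list of rows, each an object with "fingers": the closure in counts, from 0 (fully open) to 255 (shut); "slide": the shift along the tool's x, y, z in m, a list of three; "rotation": the turn, a rotation vector about the tool's x, y, z in degrees, a list of three. In form: [{"fingers": fingers, "slide": [dx, dy, dz], "rotation": [wx, wy, wz]}, ...]. A call has 1 to 5 rows; each row shifts and turns the commanded pose from where the row before left it, along the tool's axes as they then stand; what a row does not reach is not made up. A row lasts 1/10 s, in which the tool goes at most 50 mm and 8.59 degrees, less where a joint would pass 70% of its speed; a pose out of reach is approached as far as the arm can. A call with a gripper value outside its range is refused whole. The fingers move at their own pace and stop on an object; the grip force is fixed at half the most. Time passes only in rows, so rows that do not move let the fingers close. It gives the time, the measured TCP pose, the force, the opening and the grip force at its end, in the units of the state.
- ctrl.observe(): the state, without advancing time (a new reading comes with each control period).
- ctrl.capture(name): name is "scene" or "top"; returns a dict with "pixels" (384x512x3 uint8, red, green, blue), "K" (3x3 intrinsics, pixels), "extrinsics" (4x4, takes a point from world to camera coordinates). Camera axes: x right, y up, looking along -z (the intrinsics and any distortion apply to the point x, -y, -z); pixel columns grow to the right and rows downward; lengths in mm; the calibration is good to about 2 mm. A picture is of the moment at which its call begins. There is no depth.
- ctrl.finish_job(): hands the job in; it is judged then, once.
The state is a dict: "time": time; "qpos": joint angles; "dq": joint speeds; "tau": joint torques, N m; "ee_pos": TCP position; "eef_rot": TCP orientation; "ft_force": force on the tool from outside, world axes, zero at the start; "torque": the same for the moment, N m; "grip_width": opening from 0.0 (shut) to 1.0 (fully open); "grasp_force": force on a finger pad.
Only numpy, scipy, OpenCV 4.12 (cv2) and the standard library are available. Lean on these libraries where they do the work, as an engineer would, in place of code of your own. Each camera call takes 0.05 s, during which the arm holds its last target. There are 200 camera calls.

## Working session

There is one attempt and no reset: what is moved stays moved. The work goes in short steps, Python scripts to look and compute and a tool call to move; the robot and the scene stay as the last step left them, time stands still between calls to the robot, and variables do not carry over. Pictures are saved under pics/ and viewed, at most 10 in all, crops included, and the job is handed in when it is done.

Besides the shell and the picture viewer there is one more tool, called after "Request:" as name(argument=value, ...) on one line, values as JSON. jog_arm: Moves the arm, as the interface text tells. Its arguments: {"type":"object","properties":{"targets":{"type":"array","items":{"type":"object","properties":{"fingers":{"type":"number"},"slide":{"type":"array","items":{"type":"number"}},"rotation":{"type":"array","items":{"type":"number"}}}}}},"required":["targets"]}

```bash
ls; mkdir -p pics; cat > h.py <<'E'
import numpy as np, cv2
from rig import ctrl
def cap(n,name=None):
    c=ctrl.capture(n)
    if name: cv2.imwrite(f'pics/{name}.png',cv2.cvtColor(c['pixels'],cv2.COLOR_RGB2BGR))
    return c
def proj(c,P):
    E=np.array(c['extrinsics']);K=np.array(c['K'])
    p=np.atleast_2d(P)@E[:3,:3].T+E[:3,3]
    q=np.c_[p[:,0],-p[:,1],-p[:,2]]@K.T
    return q[:,:2]/q[:,2:]
def ray(c,uv,z):
    E=np.array(c['extrinsics']);K=np.array(c['K'])
    uv=np.atleast_2d(uv).astype(float)
    d=np.c_[uv,np.ones(len(uv))]@np.linalg.inv(K).T
    d=np.c_[d[:,0],-d[:,1],-d[:,2]]@E[:3,:3]
    o=-E[:3,:3].T@E[:3,3]
    return o+d*((z-o[2])/d[:,2:])
E
python3 - <<'E'
from h import *
s=ctrl.observe();print(s)
a=cap('scene');b=cap('top')
for c in(a,b): print({k:(np.array(v).round(2).tolist()) for k,v in c.items() if k!='pixels'}, [k for k in c])
im=np.vstack([a['pixels'],b['pixels']])
for n,c in(('s0',a),('t0',b)):
    cv2.imwrite(f'pics/{n}.png',cv2.resize(cv2.cvtColor(c['pixels'],cv2.COLOR_RGB2BGR),(800,600),interpolation=cv2.INTER_CUBIC))
E
```

```text
pics
{'time': 0.0, 'qpos': array([ 1.1928839 ,  0.47779859,  0.02235724,  1.55644674, -0.0114955 ,
        1.10929428, -0.08310295]), 'dq': array([ 1.96596059e-03,  2.50796060e-03,  6.21420042e-05, -1.42706901e-04,
        8.78408837e-04,  7.17164930e-04, -3.48576351e-04]), 'tau': array([ 1.79595863e-04, -5.82849348e+01,  1.53446451e+00, -2.72604632e+01,
       -5.44201350e-02,  1.70671596e-02,  1.76821254e-04]), 'ee_pos': array([ 179.71151382, -649.94413134,  186.08513611]), 'eef_rot': array([ 9.90913193e-01,  1.34499879e-01, -1.94821071e-04, -8.88136352e-04]), 'ft_force': array([-0.32428553,  1.02281567,  0.15042961]), 'torque': array([-0.00388143, -0.02800043, -0.03846789]), 'grasp_force': 0.0, 'grip_width': 1.0002935958328696}
{'K': [[396.57, 0.0, 254.7], [0.0, 396.57, 194.88], [0.0, 0.0, 1.0]], 'extrinsics': [[-0.71, 0.7, 0.01, 385.44], [-0.56, -0.57, 0.6, 237.35], [0.43, 0.42, 0.8, -1548.17], [0.0, 0.0, 0.0, 1.0]]} ['pixels', 'K', 'extrinsics']
{'K': [[427.43, 0.0, 249.85], [0.0, 427.43, 191.45], [0.0, 0.0, 1.0]], 'extrinsics': [[0.03, -1.0, 0.03, -58.25], [0.99, 0.03, 0.12, -535.15], [-0.12, 0.02, 0.99, -1401.26], [0.0, 0.0, 0.0, 1.0]]} ['pixels', 'K', 'extrinsics']
```

View pics/s0.png

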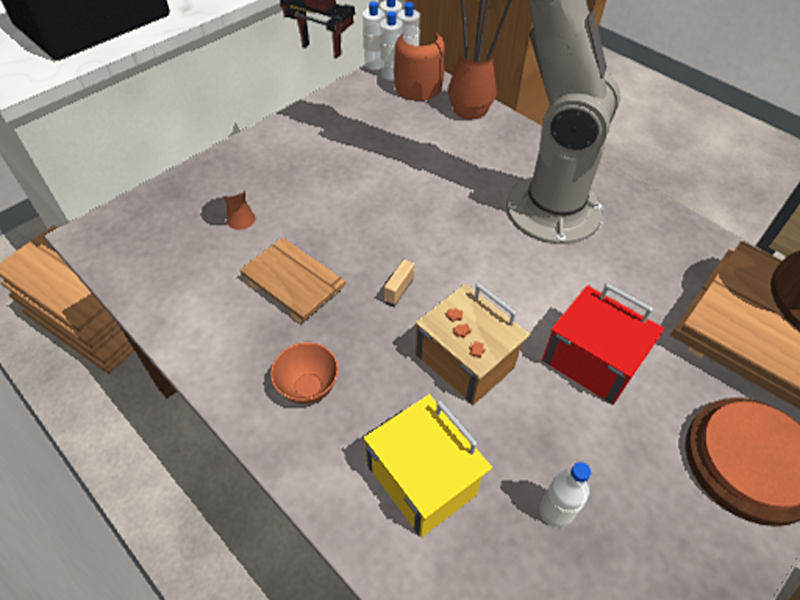

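View pics/t0.png

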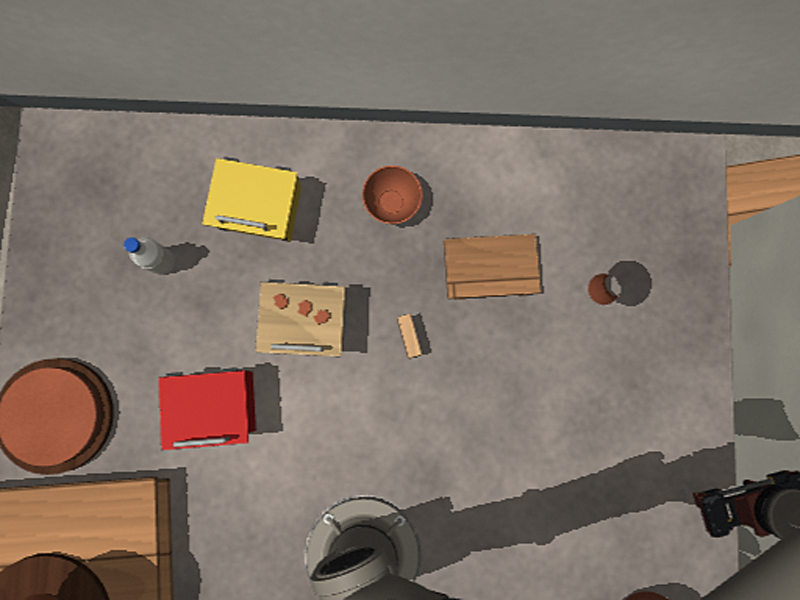

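Top view (800×600 picture): the wooden box is at (303,318), with its bar at (300,348) on the robot side, and three chips at (281,301), (306,308) and (322,316). The scraper is at (410,335), the ware board at (494,266), the bowl at (393,195), the bottle at (148,255) and the pot at (605,288). Possible mix-ups are the red box (205,408), the yellow box (250,200), the plank stack and tray at the left edge, and the far bottles and pots in the scene view. I choose the plain wooden box with chips, the small block, and the low plank board.

```bash
python3 - <<'E'
from h import *
b=cap('top');a=cap('scene')
def comp(c,seed,z,tol,name,s=0.64):
    im=cv2.cvtColor(c['pixels'],cv2.COLOR_RGB2HSV)
    x,y=[int(v*s) for v in seed]
    ref=np.median(im[y-2:y+3,x-2:x+3].reshape(-1,3),0)
    m=(np.abs(im.astype(int)-ref)<=tol).all(2).astype(np.uint8)
    m=cv2.morphologyEx(m,cv2.MORPH_CLOSE,np.ones((3,3)))
    n,l,st,ce=cv2.connectedComponentsWithStats(m)
    k=l[y,x]
    cn=max(cv2.findContours((l==k).astype(np.uint8),0,2)[0],key=cv2.contourArea)
    W=ray(c,cn[:,0],z)[:,:2].astype(np.float32)
    r=cv2.minAreaRect(W)
    print(name,ref,'area',st[k][4],'rect',np.round(r[0],1),np.round(r[1],1),round(r[2],1));print(np.round(cv2.boxPoints(r)).tolist())
comp(b,(275,322),112,(8,60,45),'flap')
comp(b,(408,338),60,(8,50,40),'scr')
comp(b,(480,258),40,(6,60,50),'board')
comp(b,(390,185),65,(6,60,80),'bowl')
comp(b,(598,288),125,(6,60,80),'pot')
# chips, top
for c,n in((b,'top'),(a,'scene')):
    h=cv2.cvtColor(c['pixels'],cv2.COLOR_RGB2HSV)
    m=((h[...,0]<12)&(h[...,1]>110)&(h[...,2]>90)).astype(np.uint8)
    k,l,st,ce=cv2.connectedComponentsWithStats(m)
    for i in range(1,k):
        if 15<st[i][4]<200: print(n,ce[i].round(1),st[i][4],ray(c,ce[i],118)[0].round(1))
print(ray(b,[[148*.64,262*.64]],60).round())
t=cv2.resize(cv2.cvtColor(b['pixels'][165:240,150:290],cv2.COLOR_RGB2BGR),None,fx=5,fy=5,interpolation=cv2.INTER_CUBIC)
cv2.imwrite('pics/c1.png',t)
E
```

```text
flap [ 18. 100. 176.] area 2117 rect [482.2 141.3] [172.3 142.2] 89.0
[[410.0, 56.0], [552.0, 54.0], [555.0, 226.0], [413.0, 229.0]]
scr [ 15. 109. 212.] area 211 rect [459.1 -81.3] [87.2 26. ] 17.1
[[414.0, -82.0], [421.0, -107.0], [505.0, -81.0], [497.0, -56.0]]
board [ 13. 128. 157.] area 2259 rect [ 615.6 -258.2] [132.6 202. ] 5.4
[[540.0, -164.0], [559.0, -365.0], [691.0, -353.0], [672.0, -151.0]]
bowl [  8. 153. 140.] area 1152 rect [760.2 -36.6] [126.5 127.7] 47.4
[[670.0, -40.0], [764.0, -126.0], [850.0, -33.0], [756.0, 53.0]]
pot [  8. 153. 106.] area 221 rect [ 560.2 -465.5] [61.4 51.5] 16.7
[[523.0, -450.0], [538.0, -499.0], [597.0, -481.0], [582.0, -432.0]]
top [382.1 186.1] 145 [ 557.2 -460.3  118. ]
top [179.2 192.2] 59 [516.8 181.7 118. ]
top [194.6 196.4] 60 [505.2 133.1 118. ]
top [205.5 202.4] 57 [487.3  98.2 118. ]
scene [290.5 201. ] 63 [486.1  98.3 118. ]
scene [295.6 210.9] 61 [502.4 133.6 118. ]
scene [305.1 223.3] 63 [515.4 182.4 118. ]
scene [459.2 312.2] 49 [438.1 629.4 118. ]
scene [467.5 319. ] 18 [439.2 652.5 118. ]
[[595. 470.  60.]]
```

View pics/c1.png

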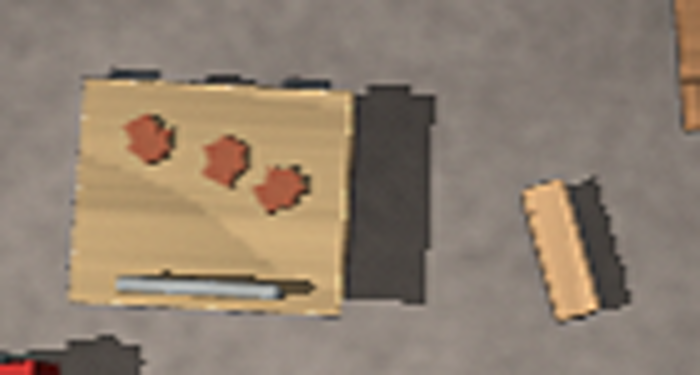

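The crop shows the wooden box with three chips on top, the bar on the side nearest the robot and hinge marks on the far side. The scraper stands alone, at crop (560,250). Box: origin ≈ (491,141), yaw ≈ -1°. Scraper: (459,-81), yaw 17°. Moving now.

Request:
jog_arm(targets=[{"fingers": 0, "slide": [0.03, -0.034, 0], "rotation": [0, 0, 0]}, {"fingers": 0, "slide": [0.03, -0.034, 0], "rotation": [0, 0, 0]}, {"fingers": 0, "slide": [0.03, -0.034, 0], "rotation": [0, 0, 0]}, {"fingers": 0, "slide": [0.03, -0.034, 0], "rotation": [0, 0, 0]}, {"fingers": 0, "slide": [0.03, -0.034, 0], "rotation": [0, 0, 0]}])

```text
time: 0.7
ee_pos: [279.7, -445.0, 187.0]
eef_rot: [0.991, 0.134, 0.0, 0.0]
ft_force: [0.9, -0.3, 0.7]
grip_width: 1.003
grasp_force: 0.0
```

Request:
jog_arm(targets=[{"fingers": 0, "slide": [0.03, -0.034, 0], "rotation": [0, 0, 0]}, {"fingers": 0, "slide": [0.03, -0.034, 0], "rotation": [0, 0, 0]}, {"fingers": 0, "slide": [0.03, -0.034, 0], "rotation": [0, 0, 0]}, {"fingers": 0, "slide": [0.03, -0.034, 0], "rotation": [0, 0, 0]}, {"fingers": 0, "slide": [0.03, -0.034, 0], "rotation": [0, 0, 0]}])

```text
time: 1.2
ee_pos: [378.9, -241.3, 187.2]
eef_rot: [0.991, 0.134, 0.0, 0.0]
ft_force: [1.1, -0.4, -0.2]
grip_width: 0.996
grasp_force: 0.0
```

Request:
jog_arm(targets=[{"fingers": 0, "slide": [0.03, -0.034, 0], "rotation": [0, 0, 0]}, {"fingers": 0, "slide": [0.03, -0.034, 0], "rotation": [0, 0, 0]}, {"fingers": 0, "slide": [0.03, -0.034, 0], "rotation": [0, 0, 0]}, {"fingers": 0, "slide": [0.03, -0.034, 0], "rotation": [0, 0, 0]}, {"fingers": 0, "slide": [0, 0, 0], "rotation": [0, 0, 0]}])

```text
time: 1.7
ee_pos: [460.3, -73.6, 187.5]
eef_rot: [0.99, 0.139, 0.001, -0.001]
ft_force: [0.2, -1.0, 0.9]
grip_width: 0.994
grasp_force: 0.0
```

```bash
cat >> h.py <<'E'
from scipy.spatial.transform import Rotation as R
def need(p,yaw,pitch=0):
    "slide/rotvec in tool axes from measured pose to target TCP; tool x at yaw (deg); pitch about tool y after"
    s=ctrl.observe();C=R.from_quat(s['eef_rot'])
    T=R.from_euler('z',yaw,degrees=True)*R.from_euler('x',180,degrees=True)*R.from_euler('y',pitch,degrees=True)
    print('t',round(s['time'],2),'pos',s['ee_pos'].round(1),'slide mm',C.inv().apply(np.array(p)-s['ee_pos']).round(1),'rot',(C.inv()*T).as_rotvec(degrees=True).round(2),'F',s['ft_force'].round(1),'w',round(s['grip_width']*88,1),'q',s['qpos'].round(2))
E
python3 -c "
from h import *
need([459,-81,27],17.2)"
```

```text
t 1.7 pos [460.3 -73.6 187.5] slide mm [ -3.7   7.  160.5] rot [-0.09 -0.16 -1.21] F [ 0.2 -1.   0.9] w 87.5 q [ 0.39  0.16 -0.4   2.01  0.07  0.98 -1.33]
```

Request:
jog_arm(targets=[{"fingers": 0, "slide": [-0.0037, 0.007, 0.02], "rotation": [0, 0, -1.2]}, {"fingers": 0, "slide": [0, 0, 0.04], "rotation": [0, 0, 0]}, {"fingers": 0, "slide": [0, 0, 0.04], "rotation": [0, 0, 0]}, {"fingers": 0, "slide": [0, 0, 0.03], "rotation": [0, 0, 0]}, {"fingers": 0, "slide": [0, 0, 0], "rotation": [0, 0, 0]}])

```text
time: 2.2
ee_pos: [452.6, -87.9, 53.9]
eef_rot: [0.989, 0.145, -0.004, -0.001]
ft_force: [-0.9, 0.2, -0.1]
grip_width: 0.997
grasp_force: 0.0
```

```bash
python3 -c "
from h import *
need([459,-81,27],17.2)
c=cap('scene')
a=cv2.cvtColor(c['pixels'],cv2.COLOR_RGB2BGR)
x,y=proj(c,[459,-81,40])[0].astype(int);print(x,y)
cv2.imwrite('pics/g1.png',cv2.resize(a[y-60:y+40,x-65:x+65],None,fx=5,fy=5,interpolation=cv2.INTER_CUBIC))"
```

```text
t 2.2 pos [452.6 -87.9  53.9] slide mm [ 8.3 -4.6 26.8] rot [-0.18  0.39 -0.56] F [-0.9  0.2 -0.1] w 87.7 q [ 0.36  0.35 -0.36  2.14  0.19  0.69 -1.4 ]
255 179
```

View pics/g1.png

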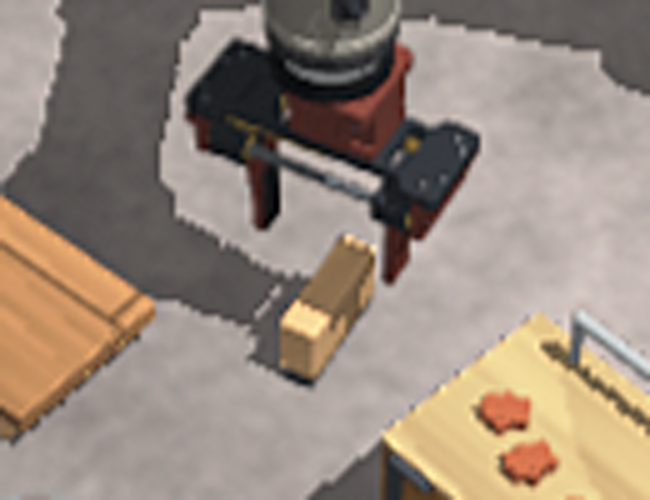

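The crop shows open fingers on either side of the scraper at (330,310), slightly towards the robot. I'll correct that and lower.

Request:
jog_arm(targets=[{"fingers": 0, "slide": [0.008, -0.0046, 0], "rotation": [0, 0.4, -0.5]}, {"fingers": 0, "slide": [0, 0, 0.0], "rotation": [0, 0, 0]}, {"fingers": 0, "slide": [0, 0, 0.026], "rotation": [0, 0, 0]}, {"fingers": 0, "slide": [0, 0, 0], "rotation": [0, 0, 0]}])

```text
time: 2.65
ee_pos: [462.1, -80.8, 30.7]
eef_rot: [0.989, 0.149, 0.003, -0.001]
ft_force: [0.1, 0.1, 1.2]
grip_width: 0.998
grasp_force: 0.0
```

```bash
python3 -c "
from h import *
need([459,-81,27],17.2)"
```

```text
t 2.65 pos [462.1 -80.8  30.7] slide mm [-3.  -0.7  3.7] rot [-0.02 -0.33 -0.02] F [0.1 0.1 1.2] w 87.8 q [ 0.34  0.39 -0.35  2.15  0.22  0.63 -1.44]
```

Request:
jog_arm(targets=[{"fingers": 0, "slide": [-0.002, 0, 0.003], "rotation": [0, -0.3, 0]}, {"fingers": 255, "slide": [0, 0, 0], "rotation": [0, 0, 0]}, {"fingers": 255, "slide": [0, 0, 0], "rotation": [0, 0, 0]}, {"fingers": 255, "slide": [0, 0, 0], "rotation": [0, 0, 0]}, {"fingers": 255, "slide": [0, 0, 0], "rotation": [0, 0, 0]}])

```text
time: 3.15
ee_pos: [461.1, -81.5, 28.4]
eef_rot: [0.989, 0.149, 0.001, 0.0]
ft_force: [0.9, -0.1, 0.0]
grip_width: 0.675
grasp_force: 0.0
```

Request:
jog_arm(targets=[{"fingers": 255, "slide": [0, 0, 0], "rotation": [0, 0, 0]}, {"fingers": 255, "slide": [0, 0, 0], "rotation": [0, 0, 0]}, {"fingers": 255, "slide": [0, 0, 0], "rotation": [0, 0, 0]}])

```text
time: 3.45
ee_pos: [460.8, -81.5, 28.0]
eef_rot: [0.989, 0.149, 0.001, -0.0]
ft_force: [0.9, 1.2, 0.8]
grip_width: 0.403
grasp_force: 0.0
```

```bash
python3 -c "
from h import *
need([459,-81,230],17.2);need([505,240,230],-1)"
```

```text
t 3.45 pos [460.8 -81.5  28. ] slide mm [  -1.2   -1.  -202. ] rot [ 0.   -0.1  -0.05] F [0.9 1.2 0.8] w 35.5 q [ 0.33  0.4  -0.35  2.15  0.23  0.62 -1.44]
t 3.45 pos [460.8 -81.5  28. ] slide mm [ 137.4 -294.1 -201.7] rot [-1.000e-02 -1.000e-01  1.815e+01] F [0.9 1.2 0.8] w 35.5 q [ 0.33  0.4  -0.35  2.15  0.23  0.62 -1.44]
```

Request:
jog_arm(targets=[{"fingers": 255, "slide": [0, 0, 0], "rotation": [0, 0, 0]}, {"fingers": 255, "slide": [0, 0, 0], "rotation": [0, 0, 0]}, {"fingers": 255, "slide": [0, 0, 0], "rotation": [0, 0, 0]}])

```text
time: 3.75
ee_pos: [460.8, -81.5, 28.0]
eef_rot: [0.989, 0.149, 0.001, -0.0]
ft_force: [0.4, 0.0, -0.4]
grip_width: 0.131
grasp_force: 0.0
```

Request:
jog_arm(targets=[{"fingers": 255, "slide": [0, 0, -0.02], "rotation": [0, 0, 0]}, {"fingers": 255, "slide": [0, 0, -0.04], "rotation": [0, 0, 0]}, {"fingers": 255, "slide": [0, 0, -0.04], "rotation": [0, 0, 0]}, {"fingers": 255, "slide": [0, 0, -0.04], "rotation": [0, 0, 0]}, {"fingers": 255, "slide": [0, 0, -0.03], "rotation": [0, 0, 0]}])

```text
time: 4.25
ee_pos: [461.0, -81.5, 200.6]
eef_rot: [0.989, 0.149, 0.002, 0.0]
ft_force: [0.9, 0.0, 0.7]
grip_width: 0.007
grasp_force: 0.0
```

```bash
python3 -c "
from h import *
need([505,240,200],-1)"
```

```text
t 4.25 pos [461.  -81.5 200.6] slide mm [ 136.9 -294.2    0.8] rot [ 0.03 -0.22 18.16] F [0.9 0.  0.7] w 0.6 q [ 0.41  0.14 -0.41  2.    0.07  1.01 -1.29]
```

The fingers shut on nothing, so I'll look again.

```bash
python3 -c "
from h import *
c=cap('scene');b=cap('top')
o=[]
for d,s in((c,.9),(b,1)):
    a=cv2.cvtColor(d['pixels'],cv2.COLOR_RGB2BGR)
    x,y=proj(d,[459,-81,40])[0].astype(int)
    o.append(cv2.resize(a[y-60:y+60,x-65:x+65],(390,360),interpolation=cv2.INTER_CUBIC));print(x,y)
cv2.imwrite('pics/g2.png',np.hstack(o))"
```

```text
255 179
261 214
```

View pics/g2.png

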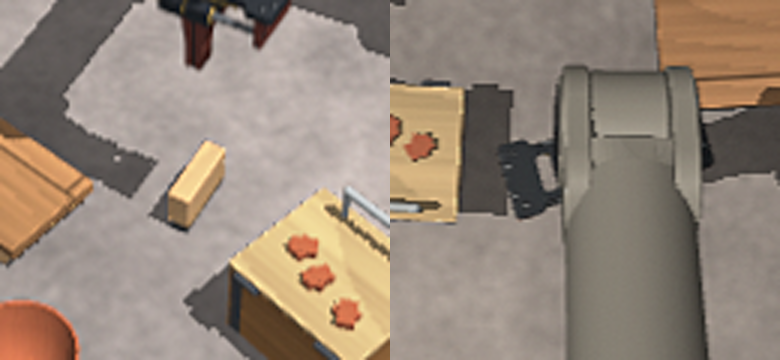

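```bash
python3 -c "
from h import *
s=ctrl.observe();p=s['ee_pos'];Rm=R.from_quat(s['eef_rot'])
print(s['grip_width'],s['grasp_force'],s['time'])
c=cap('scene')
a=cv2.cvtColor(c['pixels'],cv2.COLOR_RGB2BGR)
x,y=proj(c,p)[0].astype(int);print(x,y)
print(((proj(c,[p,p-Rm.apply([0,0,19]),p+Rm.apply([0,44,0]),p+Rm.apply([0,-44,0])])-[x-50,y-50])*6).round())
print(proj(c,[[452.6,-87.9,54]]))
cv2.imwrite('pics/g3.png',cv2.resize(a[y-50:y+50,x-50:x+50],None,fx=6,fy=6,interpolation=cv2.INTER_CUBIC))"
```

```text
0.005101742989318113 0.0 4.35
254 146
[[303. 306.]
 [303. 280.]
 [228. 276.]
 [379. 336.]]
[[255.15975985 174.86055131]]
```

View pics/g3.png

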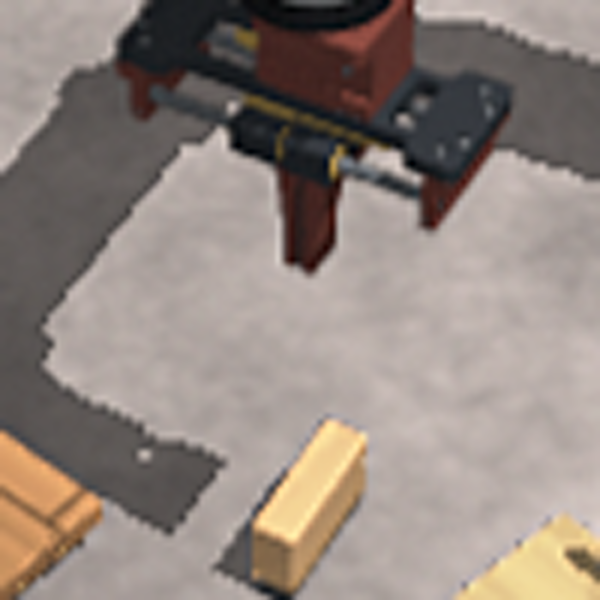

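```bash
python3 -c "
from h import *
a=cap('scene');b=cap('top')
for n,c in(('s',a),('t',b)):
    print(n,'base',(proj(c,[[0,0,0],[0,0,60]])/.64).round(),'start',(proj(c,[[179.7,-649.9,186],[179.7,-649.9,216],[179.7,-649.9,246]])/.64).round())
# tip triangulate: scene tip px
u=[[254-50+307/6,146-50+266/6]]
print([ray(a,u,z)[0].round() for z in(200,215,230,240)])
h=cv2.cvtColor(a['pixels'],cv2.COLOR_RGB2HSV)
P=[[459,-81,z] for z in (0,60)]
print(proj(a,P))
"
```

```text
s base [[552. 210.]
 [557. 192.]] start [[322.  64.]
 [321.  53.]
 [319.  42.]]
t base [[363. 554.]
 [362. 562.]] start [[711. 489.]
 [719. 491.]
 [728. 494.]]
[array([ 440., -102.,  200.]), array([451., -92., 215.]), array([461., -81., 230.]), array([468., -74., 240.])]
[[255.11226578 186.84450405]
 [255.25864773 175.85966579]]
```

The reported TCP reads about 29 mm lower than the visible fingertips: ray-casting the tip gives z = 230 at the measured x and y, where the arm reports 201. So the fingers closed just above the block. I'll allow for this offset and retry.

Request:
jog_arm(targets=[{"fingers": 0, "slide": [-0.001, 0, 0], "rotation": [0, 0, 0]}, {"fingers": 0, "slide": [0, 0, 0.03], "rotation": [0, 0, 0]}, {"fingers": 0, "slide": [0, 0, 0.04], "rotation": [0, 0, 0]}, {"fingers": 0, "slide": [0, 0, 0.03], "rotation": [0, 0, 0]}, {"fingers": 0, "slide": [0, 0, 0.01], "rotation": [0, 0, 0]}])

```text
time: 5.0
ee_pos: [456.5, -81.4, 84.4]
eef_rot: [0.989, 0.149, -0.003, -0.001]
ft_force: [-1.3, 0.7, 0.3]
grip_width: 0.42
grasp_force: 0.0
```

Request:
jog_arm(targets=[{"fingers": 0, "slide": [0, 0, 0], "rotation": [0, 0, 0]}, {"fingers": 0, "slide": [0, 0, 0], "rotation": [0, 0, 0]}, {"fingers": 0, "slide": [0, 0, 0], "rotation": [0, 0, 0]}, {"fingers": 0, "slide": [0, 0, 0], "rotation": [0, 0, 0]}, {"fingers": 0, "slide": [0, 0, 0], "rotation": [0, 0, 0]}])

```text
time: 5.5
ee_pos: [460.4, -81.9, 88.9]
eef_rot: [0.989, 0.149, 0.002, 0.0]
ft_force: [0.3, -0.4, -0.3]
grip_width: 0.879
grasp_force: 0.0
```

```bash
python3 -c "
from h import *
need([459,-81,1],17.2)"
```

```text
t 5.5 pos [460.4 -81.9  88.9] slide mm [-1.3 -1.4 87.9] rot [ 0.05 -0.18 -0.05] F [ 0.3 -0.4 -0.3] w 77.4 q [ 0.38  0.29 -0.39  2.11  0.16  0.76 -1.38]
```

Request:
jog_arm(targets=[{"fingers": 0, "slide": [-0.001, -0.001, 0.03], "rotation": [0, 0, 0]}, {"fingers": 0, "slide": [0, 0, 0.03], "rotation": [0, 0, 0]}, {"fingers": 0, "slide": [0, 0, 0.018], "rotation": [0, 0, 0]}, {"fingers": 0, "slide": [0, 0, 0.008], "rotation": [0, 0, 0]}, {"fingers": 255, "slide": [0, 0, 0], "rotation": [0, 0, 0]}])

```text
time: 6.0
ee_pos: [458.2, -81.0, 1.6]
eef_rot: [0.989, 0.149, 0.0, -0.0]
ft_force: [0.2, 0.2, 0.2]
grip_width: 0.939
grasp_force: 0.0
```

Request:
jog_arm(targets=[{"fingers": 255, "slide": [0, 0, 0], "rotation": [0, 0, 0]}, {"fingers": 255, "slide": [0, 0, 0], "rotation": [0, 0, 0]}, {"fingers": 255, "slide": [0, 0, 0], "rotation": [0, 0, 0]}, {"fingers": 255, "slide": [0, 0, 0], "rotation": [0, 0, 0]}, {"fingers": 255, "slide": [0, 0, 0], "rotation": [0, 0, 0]}])

```text
time: 6.5
ee_pos: [458.9, -81.2, 2.4]
eef_rot: [0.989, 0.149, 0.001, 0.0]
ft_force: [-0.4, -0.1, -0.0]
grip_width: 0.489
grasp_force: 0.0
```

Request:
jog_arm(targets=[{"fingers": 255, "slide": [0, 0, 0], "rotation": [0, 0, 0]}, {"fingers": 255, "slide": [0, 0, 0], "rotation": [0, 0, 0]}, {"fingers": 255, "slide": [0, 0, 0], "rotation": [0, 0, 0]}, {"fingers": 255, "slide": [0, 0, 0], "rotation": [0, 0, 0]}])

```text
time: 6.9
ee_pos: [458.7, -81.1, 2.1]
eef_rot: [0.989, 0.149, 0.001, -0.0]
ft_force: [-0.9, 0.0, 0.6]
grip_width: 0.314
grasp_force: 29.8
```

```bash
python3 -c "
from h import *
need([505,235,190],-1)"
```

```text
t 6.9 pos [458.7 -81.1   2.1] slide mm [ 137.8 -288.4 -187.7] rot [-1.000e-02 -1.000e-01  1.816e+01] F [-0.9  0.   0.6] w 27.6 q [ 0.32  0.44 -0.33  2.17  0.27  0.56 -1.48]
```

Scraper gripped (27.6 mm). Lifting it and carrying it to the far (+y) side of the flap.

Request:
jog_arm(targets=[{"fingers": 255, "slide": [0, 0, -0.02], "rotation": [0, 0, 0]}, {"fingers": 255, "slide": [0, 0, -0.04], "rotation": [0, 0, 0]}, {"fingers": 255, "slide": [0, 0, -0.045], "rotation": [0, 0, 0]}, {"fingers": 255, "slide": [0, 0, -0.045], "rotation": [0, 0, 0]}, {"fingers": 255, "slide": [0, 0, -0.038], "rotation": [0, 0, 0]}])

```text
time: 7.4
ee_pos: [458.2, -81.0, 192.2]
eef_rot: [0.989, 0.149, 0.001, -0.0]
ft_force: [0.1, -0.1, -1.6]
grip_width: 0.316
grasp_force: 29.8
```

Request:
jog_arm(targets=[{"fingers": 255, "slide": [0, 0, 0], "rotation": [0, 0, 6]}, {"fingers": 255, "slide": [0, 0, 0], "rotation": [0, 0, 6]}, {"fingers": 255, "slide": [0, 0, 0], "rotation": [0, 0, 6]}, {"fingers": 255, "slide": [0.005, -0.03, 0], "rotation": [0, 0, 0]}, {"fingers": 255, "slide": [0.005, -0.04, 0], "rotation": [0, 0, 0]}])

```text
time: 7.9
ee_pos: [469.0, -12.5, 189.8]
eef_rot: [1.0, -0.01, 0.001, 0.0]
ft_force: [0.6, 0.1, -0.9]
grip_width: 0.324
grasp_force: 29.8
```

Request:
jog_arm(targets=[{"fingers": 255, "slide": [0.005, -0.04, 0], "rotation": [0, 0, 0]}, {"fingers": 255, "slide": [0.005, -0.04, 0], "rotation": [0, 0, 0]}, {"fingers": 255, "slide": [0.005, -0.04, 0], "rotation": [0, 0, 0]}, {"fingers": 255, "slide": [0.005, -0.04, 0], "rotation": [0, 0, 0]}, {"fingers": 255, "slide": [0.005, -0.04, 0], "rotation": [0, 0, 0]}])

```text
time: 8.4
ee_pos: [496.9, 189.7, 189.9]
eef_rot: [1.0, -0.007, 0.001, -0.0]
ft_force: [1.1, -0.2, -1.6]
grip_width: 0.313
grasp_force: 29.8
```

Request:
jog_arm(targets=[{"fingers": 255, "slide": [0.005, -0.04, 0], "rotation": [0, 0, 0]}, {"fingers": 255, "slide": [0, 0, 0], "rotation": [0, 0, 0]}, {"fingers": 255, "slide": [0, 0, 0], "rotation": [0, 0, 0]}])

```text
time: 8.7
ee_pos: [502.2, 228.9, 189.6]
eef_rot: [1.0, -0.006, 0.0, -0.0]
ft_force: [0.9, -0.7, -1.8]
grip_width: 0.318
grasp_force: 29.8
```

```bash
python3 -c "
from h import *
need([505,235,115],-1)"
```

```text
t 8.7 pos [502.2 228.9 189.6] slide mm [ 2.7 -6.1 74.6] rot [-0.01 -0.02  0.29] F [ 0.9 -0.7 -1.8] w 28.0 q [-0.08  0.33 -0.56  1.82  0.2   1.05 -2.3 ]
```

Request:
jog_arm(targets=[{"fingers": 255, "slide": [0.003, -0.008, 0.03], "rotation": [0, 0, 0]}, {"fingers": 255, "slide": [0, 0, 0.03], "rotation": [0, 0, 0]}, {"fingers": 255, "slide": [0, 0, 0.011], "rotation": [0, 0, 0]}, {"fingers": 255, "slide": [0, 0, 0], "rotation": [0, 0, 0]}, {"fingers": 255, "slide": [0, 0, 0], "rotation": [0, 0, 0]}])

```text
time: 9.2
ee_pos: [506.7, 235.6, 120.1]
eef_rot: [1.0, -0.008, 0.001, -0.0]
ft_force: [0.3, 0.6, -0.6]
grip_width: 0.318
grasp_force: 29.8
```

```bash
python3 -c "
from h import *
need([505,235,115],-1)
c=cap('scene')
a=cv2.cvtColor(c['pixels'],cv2.COLOR_RGB2BGR)
x,y=proj(c,[490,170,140])[0].astype(int);print(x,y)
cv2.imwrite('pics/w1.png',cv2.resize(a[y-50:y+50,x-60:x+60],None,fx=5,fy=5,interpolation=cv2.INTER_CUBIC))"
```

```text
t 9.2 pos [506.7 235.6 120.1] slide mm [-1.7  0.7  5.1] rot [-0.03 -0.14  0.09] F [ 0.3  0.6 -0.6] w 28.0 q [-0.12  0.41 -0.54  1.88  0.26  0.92 -2.37]
308 211
```

View pics/w1.png

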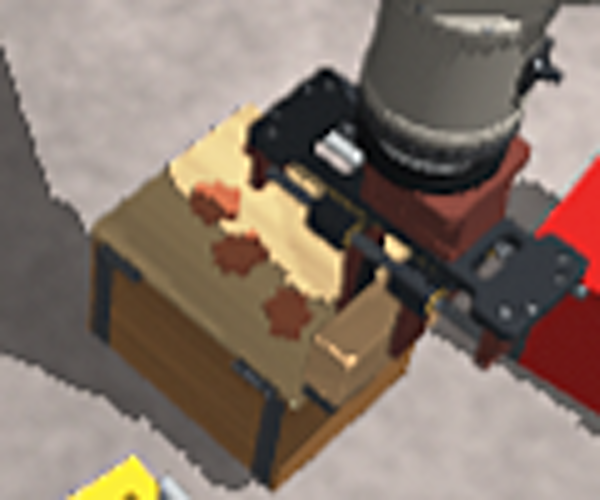

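The picture shows the scraper at (350,340) over the +y flap edge, foot about 5 mm above it, with all three chips ahead of it (215,200; 237,253; 287,310). I'll lower it and sweep towards -y.

Request:
jog_arm(targets=[{"fingers": 255, "slide": [-0.001, 0, 0.004], "rotation": [0, 0, 0]}, {"fingers": 255, "slide": [0, 0, 0], "rotation": [0, 0, 0]}, {"fingers": 255, "slide": [0, 0.01, 0], "rotation": [0, 0, 0]}, {"fingers": 255, "slide": [0, 0.01, 0], "rotation": [0, 0, 0]}, {"fingers": 255, "slide": [0, 0.01, 0], "rotation": [0, 0, 0]}])

```text
time: 9.75
ee_pos: [504.8, 204.8, 115.3]
eef_rot: [1.0, -0.008, 0.001, -0.0]
ft_force: [-1.1, -0.3, -0.9]
grip_width: 0.316
grasp_force: 29.8
```

Request:
jog_arm(targets=[{"fingers": 255, "slide": [0, 0.015, 0], "rotation": [0, 0, 0]}, {"fingers": 255, "slide": [0, 0.015, 0], "rotation": [0, 0, 0]}, {"fingers": 255, "slide": [0, 0.015, 0], "rotation": [0, 0, 0]}, {"fingers": 255, "slide": [0, 0.015, 0], "rotation": [0, 0, 0]}])

```text
time: 10.15
ee_pos: [503.8, 144.6, 115.3]
eef_rot: [1.0, -0.008, 0.001, -0.0]
ft_force: [0.5, -0.2, -1.1]
grip_width: 0.32
grasp_force: 29.8
```

```bash
python3 -c "
from h import *
need([505,35,115],-1)"
```

```text
t 10.15 pos [503.8 144.6 115.3] slide mm [  2.9 109.6   0.2] rot [-0.02 -0.1   0.12] F [ 0.5 -0.2 -1.1] w 28.1 q [ 0.03  0.36 -0.53  1.96  0.24  0.88 -2.2 ]
```

Request:
jog_arm(targets=[{"fingers": 255, "slide": [0.0004, 0.014, 0], "rotation": [0, 0, 0]}, {"fingers": 255, "slide": [0.0004, 0.014, 0], "rotation": [0, 0, 0]}, {"fingers": 255, "slide": [0.0004, 0.014, 0], "rotation": [0, 0, 0]}, {"fingers": 255, "slide": [0.0004, 0.014, 0], "rotation": [0, 0, 0]}])

```text
time: 10.55
ee_pos: [504.6, 89.1, 115.2]
eef_rot: [1.0, -0.007, 0.001, -0.0]
ft_force: [0.7, -0.2, -1.1]
grip_width: 0.321
grasp_force: 29.8
```

Request:
jog_arm(targets=[{"fingers": 255, "slide": [0.0004, 0.014, 0], "rotation": [0, 0, 0]}, {"fingers": 255, "slide": [0.0004, 0.014, 0], "rotation": [0, 0, 0]}, {"fingers": 255, "slide": [0.0004, 0.014, 0], "rotation": [0, 0, 0]}, {"fingers": 255, "slide": [0.0004, 0.014, 0], "rotation": [0, 0, 0]}, {"fingers": 255, "slide": [0, 0, 0], "rotation": [0, 0, 0]}])

```text
time: 11.05
ee_pos: [505.3, 31.5, 115.0]
eef_rot: [1.0, -0.009, 0.001, 0.0]
ft_force: [0.5, 0.8, -0.8]
grip_width: 0.317
grasp_force: 29.8
```

Request:
jog_arm(targets=[{"fingers": 255, "slide": [0, 0, -0.03], "rotation": [0, 0, 0]}, {"fingers": 255, "slide": [0, 0.02, -0.03], "rotation": [0, 0, 0]}, {"fingers": 255, "slide": [-0.02, 0.03, 0], "rotation": [0, 0, 0]}, {"fingers": 255, "slide": [-0.01, 0.04, 0], "rotation": [0, 0, 0]}])

```text
time: 11.45
ee_pos: [473.9, -54.1, 176.1]
eef_rot: [1.0, -0.005, 0.002, -0.001]
ft_force: [0.7, -0.4, -2.2]
grip_width: 0.319
grasp_force: 29.8
```

```bash
python3 -c "
from h import *
need([460,-81,3],17.2)
for n in('top','scene'):
    c=cap(n)
    h=cv2.cvtColor(c['pixels'],cv2.COLOR_RGB2HSV)
    m=((h[...,0]<12)&(h[...,1]>110)&(h[...,2]>50)).astype(np.uint8)
    k,l,st,ce=cv2.connectedComponentsWithStats(m)
    for i in range(1,k):
        if 15<st[i][4]<150:
            P=ray(c,ce[i],8)[0]
            if 350<P[0]<800 and -400<P[1]<300: print(n,ce[i].round(1),st[i][4],P.round(1))
a=cv2.cvtColor(c['pixels'],cv2.COLOR_RGB2BGR)
cv2.imwrite('pics/w2.png',cv2.resize(a[130:270,160:360],None,fx=4,fy=4,interpolation=cv2.INTER_CUBIC))"
```

```text
t 11.45 pos [473.9 -54.1 176.1] slide mm [-14.3  27.2 173.1] rot [ -0.03  -0.22 -17.79] F [ 0.7 -0.4 -2.2] w 28.1 q [ 0.41  0.2  -0.47  2.    0.11  0.96 -1.7 ]
top [235.2 219. ] 52 [444.1   4.5   8. ]
scene [274.8 196.2] 25 [443.9  -0.9   8. ]
scene [259.8 210.3] 57 [521.8   4.8   8. ]
```

View pics/w2.png

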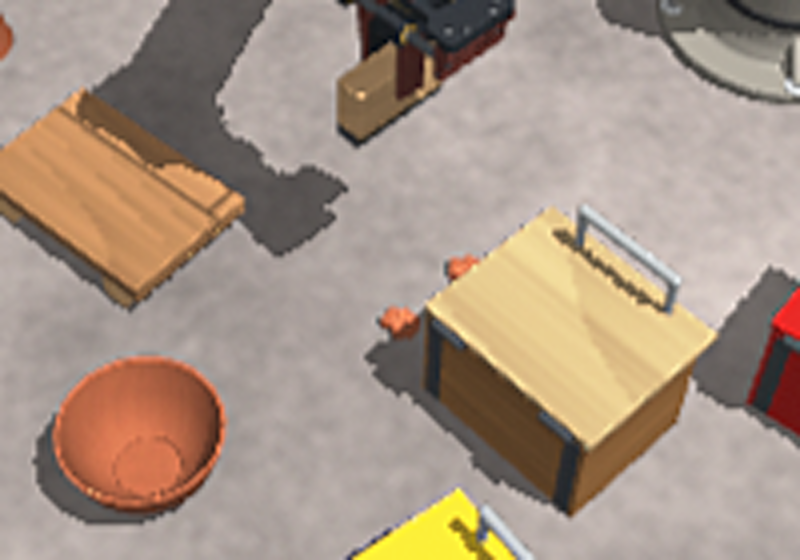

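The flap is clear. Two chips lie on the bench at (463,267) and (400,320), and the third is out of view beside the box. I'll set the scraper down.

Request:
jog_arm(targets=[{"fingers": 255, "slide": [-0.002, 0.03, 0.03], "rotation": [0, 0, 0]}, {"fingers": 255, "slide": [0, 0.011, 0.04], "rotation": [0, 0, 0]}, {"fingers": 255, "slide": [0, 0, 0.04], "rotation": [0, 0, 0]}, {"fingers": 255, "slide": [0, 0, 0.03], "rotation": [0, 0, 0]}, {"fingers": 255, "slide": [0, 0, 0.018], "rotation": [0, 0, 0]}])

```text
time: 12.05
ee_pos: [470.5, -95.1, 14.7]
eef_rot: [1.0, -0.007, -0.001, -0.001]
ft_force: [-0.2, 0.3, -1.0]
grip_width: 0.32
grasp_force: 29.8
```

Request:
jog_arm(targets=[{"fingers": 255, "slide": [0, 0, 0], "rotation": [0, 0, 0]}, {"fingers": 255, "slide": [0, 0, 0], "rotation": [0, 0, 0]}, {"fingers": 255, "slide": [0, 0, 0], "rotation": [0, 0, 0]}])

```text
time: 12.35
ee_pos: [472.9, -95.9, 18.3]
eef_rot: [1.0, -0.007, 0.002, -0.0]
ft_force: [0.0, -0.0, -1.1]
grip_width: 0.317
grasp_force: 29.8
```

```bash
python3 -c "
from h import *
need([472,-95,2.4],-1)"
```

```text
t 12.35 pos [472.9 -95.9  18.3] slide mm [-0.9 -0.9 15.8] rot [-0.02 -0.23  0.18] F [ 0.  -0.  -1.1] w 27.9 q [ 0.39  0.44 -0.38  2.13  0.27  0.62 -1.77]
```

Request:
jog_arm(targets=[{"fingers": 255, "slide": [0, 0, 0.008], "rotation": [0, -0.2, 0]}, {"fingers": 255, "slide": [0, 0, 0.005], "rotation": [0, 0, 0]}, {"fingers": 255, "slide": [0, 0, 0.003], "rotation": [0, 0, 0]}, {"fingers": 255, "slide": [0, 0, 0], "rotation": [0, 0, 0]}, {"fingers": 255, "slide": [0, 0, 0], "rotation": [0, 0, 0]}])

```text
time: 12.85
ee_pos: [471.7, -97.2, 1.4]
eef_rot: [1.0, -0.008, -0.001, 0.0]
ft_force: [-2.7, -2.5, 5.2]
grip_width: 0.313
grasp_force: 30.0
```

Request:
jog_arm(targets=[{"fingers": 0, "slide": [0, 0, 0], "rotation": [0, 0, 0]}, {"fingers": 0, "slide": [0, 0, 0], "rotation": [0, 0, 0]}, {"fingers": 0, "slide": [0, 0, 0], "rotation": [0, 0, 0]}, {"fingers": 0, "slide": [0, 0, 0], "rotation": [0, 0, 0]}, {"fingers": 0, "slide": [0, 0, 0], "rotation": [0, 0, 0]}])

```text
time: 13.35
ee_pos: [471.6, -96.1, 1.0]
eef_rot: [1.0, -0.007, -0.001, -0.0]
ft_force: [-0.3, 0.4, -0.0]
grip_width: 0.737
grasp_force: 0.0
```

Request:
jog_arm(targets=[{"fingers": 0, "slide": [0, 0, -0.02], "rotation": [0, 0, 0]}, {"fingers": 0, "slide": [0, 0, -0.045], "rotation": [0, 0, 0]}, {"fingers": 0, "slide": [0, 0, -0.045], "rotation": [0, 0, 0]}, {"fingers": 0, "slide": [0, 0, -0.045], "rotation": [0, 0, 0]}, {"fingers": 0, "slide": [0, 0, -0.045], "rotation": [0, 0, 0]}])

```text
time: 13.85
ee_pos: [471.5, -96.2, 202.9]
eef_rot: [1.0, -0.007, -0.001, -0.0]
ft_force: [0.9, 0.4, -0.0]
grip_width: 1.001
grasp_force: 0.0
```

Request:
jog_arm(targets=[{"fingers": 0, "slide": [-0.0087, -0.0396, 0], "rotation": [0, 0, 0]}, {"fingers": 0, "slide": [-0.0087, -0.0396, 0], "rotation": [0, 0, 0]}, {"fingers": 0, "slide": [-0.0087, -0.0396, 0], "rotation": [0, 0, 0]}, {"fingers": 0, "slide": [-0.0087, -0.0396, 0], "rotation": [0, 0, 0]}, {"fingers": 0, "slide": [-0.0087, -0.0396, 0], "rotation": [0, 0, 0]}])

```text
time: 14.35
ee_pos: [430.7, 103.7, 201.3]
eef_rot: [1.0, -0.007, -0.001, -0.0]
ft_force: [-0.1, 0.1, 0.3]
grip_width: 1.003
grasp_force: 0.0
```

Request:
jog_arm(targets=[{"fingers": 0, "slide": [-0.0087, -0.0396, 0], "rotation": [0, 0, 0]}, {"fingers": 0, "slide": [0, 0, 0], "rotation": [0, 0, -8]}, {"fingers": 0, "slide": [0, 0, 0], "rotation": [0, 0, -8]}, {"fingers": 0, "slide": [0, 0, 0], "rotation": [0, 0, -8]}, {"fingers": 0, "slide": [0, 0, 0], "rotation": [0, 0, -8]}])

```text
time: 14.85
ee_pos: [423.0, 142.1, 201.2]
eef_rot: [0.962, 0.272, -0.001, -0.0]
ft_force: [-0.4, 0.4, 0.9]
grip_width: 0.997
grasp_force: 0.0
```

Request:
jog_arm(targets=[{"fingers": 0, "slide": [0, 0, 0], "rotation": [0, 0, -8]}, {"fingers": 0, "slide": [0, 0, 0], "rotation": [0, 0, -8]}, {"fingers": 0, "slide": [0, 0, 0], "rotation": [0, 0, -8]}, {"fingers": 0, "slide": [0, 0, 0], "rotation": [0, 0, -8]}, {"fingers": 0, "slide": [0, 0, 0], "rotation": [0, 0, -8]}])

```text
time: 15.35
ee_pos: [423.1, 142.0, 201.2]
eef_rot: [0.812, 0.584, -0.001, -0.001]
ft_force: [-0.1, -0.1, 0.5]
grip_width: 0.999
grasp_force: 0.0
```

Request:
jog_arm(targets=[{"fingers": 0, "slide": [0, 0, 0], "rotation": [0, 0, -8]}, {"fingers": 0, "slide": [0, 0, 0], "rotation": [0, 0, -8]}, {"fingers": 0, "slide": [0, 0, 0], "rotation": [0, 0, 0]}])

```text
time: 15.65
ee_pos: [423.1, 141.9, 201.2]
eef_rot: [0.724, 0.69, -0.001, -0.001]
ft_force: [0.1, -0.4, -0.6]
grip_width: 1.001
grasp_force: 0.0
```

```bash
python3 -c "
from h import *
need([423,142,102],89)
c=cap('scene'); a=c['pixels']
# check bar: bright grey pixels in scene near predicted ends
E=proj(c,[[423,142+45,150],[423,142-45,150],[423,142,150]]);print(E)
g=cv2.cvtColor(a,cv2.COLOR_RGB2HSV)
m=((g[...,1]<50)&(g[...,2]>120)).astype(np.uint8)
x0,y0=int(E[:,0].min())-8,int(E[:,1].min())-8
print(a[int(E[2,1])-4:int(E[2,1])+5,int(E[2,0])].tolist())
"
```

```text
t 15.65 pos [423.1 141.9 201.2] slide mm [ 0.1  0.1 99.2] rot [-0.12 -0.02 -1.77] F [ 0.1 -0.4 -0.6] w 88.1 q [ 0.31  0.16 -0.84  2.01  0.14  1.03 -0.64]
[[328.06081954 199.94882771]
 [304.99398493 182.86208324]
 [316.34169863 191.26789564]]
[[193, 181, 175], [195, 190, 188], [213, 217, 218], [206, 212, 213], [153, 158, 160], [143, 139, 137], [193, 180, 177], [208, 194, 192], [211, 189, 167]]
```

Request:
jog_arm(targets=[{"fingers": 0, "slide": [0, 0, 0.03], "rotation": [0, 0, -1.8]}, {"fingers": 0, "slide": [0, 0, 0.035], "rotation": [0, 0, 0]}, {"fingers": 0, "slide": [0, 0, 0.02], "rotation": [0, 0, 0]}, {"fingers": 0, "slide": [0, 0, 0.008], "rotation": [0, 0, 0]}, {"fingers": 0, "slide": [0, 0, 0], "rotation": [0, 0, 0]}])

```text
time: 16.2
ee_pos: [422.5, 142.0, 107.7]
eef_rot: [0.714, 0.7, -0.001, -0.001]
ft_force: [-0.4, 0.9, -0.2]
grip_width: 1.001
grasp_force: 0.0
```

```bash
python3 -c "
from h import *
need([423,142,102],89)
c=cap('top')
# bar in top view
g=c['pixels'].astype(int)
print(ray(c,[[173.6,222],[206.4,223.6]],152).round(1))
"
```

```text
t 16.2 pos [422.5 142.  107.7] slide mm [0.  0.5 5.7] rot [-0.21 -0.01 -0.13] F [-0.4  0.9 -0.2] w 88.1 q [ 0.23  0.3  -0.8   2.12  0.29  0.83 -0.76]
[[421.5 189.4 152. ]
 [419.6  90.  152. ]]
```

Request:
jog_arm(targets=[{"fingers": 0, "slide": [0, -0.001, 0.005], "rotation": [0, 0, 0]}, {"fingers": 255, "slide": [0, 0, 0], "rotation": [0, 0, 0]}, {"fingers": 255, "slide": [0, 0, 0], "rotation": [0, 0, 0]}, {"fingers": 255, "slide": [0, 0, 0], "rotation": [0, 0, 0]}, {"fingers": 255, "slide": [0, 0, 0], "rotation": [0, 0, 0]}])

```text
time: 16.75
ee_pos: [422.3, 142.1, 103.5]
eef_rot: [0.714, 0.701, -0.0, -0.001]
ft_force: [-0.7, 0.5, 0.6]
grip_width: 0.676
grasp_force: 0.0
```

Request:
jog_arm(targets=[{"fingers": 255, "slide": [0, 0, 0], "rotation": [0, 0, 0]}, {"fingers": 255, "slide": [0, 0, 0], "rotation": [0, 0, 0]}, {"fingers": 255, "slide": [0, 0, 0], "rotation": [0, 0, 0]}, {"fingers": 255, "slide": [0, 0, 0], "rotation": [0, 0, 0]}, {"fingers": 255, "slide": [0, 0, 0], "rotation": [0, 0, 0]}])

```text
time: 17.25
ee_pos: [422.1, 142.0, 103.3]
eef_rot: [0.713, 0.701, -0.0, -0.001]
ft_force: [-1.5, 0.2, -0.3]
grip_width: 0.22
grasp_force: 0.0
```

Request:
jog_arm(targets=[{"fingers": 255, "slide": [0, 0, 0], "rotation": [0, 0, 0]}, {"fingers": 255, "slide": [0, 0, 0], "rotation": [0, 0, 0]}])

```text
time: 17.45
ee_pos: [422.7, 142.1, 103.4]
eef_rot: [0.714, 0.701, 0.0, -0.001]
ft_force: [2.6, 0.5, -1.7]
grip_width: 0.107
grasp_force: 30.0
```

```bash
python3 -c "
from h import *
need([423,142,102],89)
import math
r=math.hypot(130.5,46);a0=math.atan2(46,130.5)
pr=None
for d in range(0,106,5):
    a=a0+math.radians(d);p=np.array([-r*math.cos(a),r*math.sin(a)])
    if pr is not None: print(d,(p-pr).round(1),end=' ')
    pr=p
"
```

```text
t 17.45 pos [422.7 142.1 103.4] slide mm [-0.1  0.3  1.4] rot [-0.04 -0.05 -0.06] F [ 2.6  0.5 -1.7] w 9.4 q [ 0.23  0.31 -0.79  2.12  0.3   0.82 -0.77]
5 [ 4.5 11.2] 10 [ 5.5 10.8] 15 [ 6.4 10.2] 20 [7.3 9.7] 25 [8.1 9. ] 30 [8.8 8.2] 35 [9.5 7.4] 40 [10.1  6.6] 45 [10.7  5.7] 50 [11.1  4.7] 55 [11.5  3.7] 60 [11.8  2.7] 65 [12.   1.7] 70 [12.1  0.6] 75 [12.1 -0.4] 80 [12.  -1.5] 85 [11.8 -2.5] 90 [11.5 -3.5] 95 [11.2 -4.5] 100 [10.8 -5.5] 105 [10.2 -6.4]
```

Bar gripped (9.4 mm). Following the arc.

Request:
jog_arm(targets=[{"fingers": 255, "slide": [0, 0.0045, -0.0112], "rotation": [0, 0, 0]}, {"fingers": 255, "slide": [0, 0.0055, -0.0108], "rotation": [0, 0, 0]}, {"fingers": 255, "slide": [0, 0.0064, -0.0102], "rotation": [0, 0, 0]}, {"fingers": 255, "slide": [0, 0.0073, -0.0097], "rotation": [0, 0, 0]}, {"fingers": 255, "slide": [0, 0.0081, -0.009], "rotation": [0, 0, 0]}])

```text
time: 17.95
ee_pos: [452.7, 141.3, 154.4]
eef_rot: [0.713, 0.701, -0.002, -0.002]
ft_force: [-3.6, 2.1, -4.0]
grip_width: 0.105
grasp_force: 30.0
```

```bash
python3 -c "
from h import *
need([422.7+31.8,142,103.4+50.9],89)
"
```

```text
t 17.95 pos [452.7 141.3 154.4] slide mm [0.7 1.8 0.1] rot [-0.29  0.03 -0.03] F [-3.6  2.1 -4. ] w 9.2 q [ 0.27  0.28 -0.81  2.01  0.25  0.95 -0.68]
```

Request:
jog_arm(targets=[{"fingers": 255, "slide": [0, 0.0088, -0.0082], "rotation": [0, 0, 0]}, {"fingers": 255, "slide": [0, 0.0095, -0.0074], "rotation": [0, 0, 0]}, {"fingers": 255, "slide": [0, 0.0101, -0.0066], "rotation": [0, 0, 0]}, {"fingers": 255, "slide": [0, 0.0107, -0.0057], "rotation": [0, 0, 0]}, {"fingers": 255, "slide": [0, 0.0111, -0.0047], "rotation": [0, 0, 0]}])

```text
time: 18.45
ee_pos: [502.9, 140.2, 188.1]
eef_rot: [0.713, 0.701, -0.002, -0.001]
ft_force: [-8.2, -2.0, 8.5]
grip_width: 0.104
grasp_force: 30.0
```

Request:
jog_arm(targets=[{"fingers": 255, "slide": [0, 0.0115, -0.0037], "rotation": [0, 0, 0]}, {"fingers": 255, "slide": [0, 0.0118, -0.0027], "rotation": [0, 0, 0]}, {"fingers": 255, "slide": [0, 0.012, -0.0017], "rotation": [0, 0, 0]}, {"fingers": 255, "slide": [0, 0.0121, -0.0006], "rotation": [0, 0, 0]}])

```text
time: 18.85
ee_pos: [551.9, 139.1, 196.4]
eef_rot: [0.714, 0.701, -0.001, -0.001]
ft_force: [-5.2, -1.6, 5.9]
grip_width: 0.102
grasp_force: 30.0
```

```bash
python3 -c "
from h import *
import math
need([422.7+130.5-138.4*math.cos(math.radians(89.4)),141,103.4-46+138.4*math.sin(math.radians(89.4))],89)
"
```

```text
t 18.85 pos [551.9 139.1 196.4] slide mm [ 1.9 -0.2  0.6] rot [-0.15  0.05 -0.06] F [-5.2 -1.6  5.9] w 9.0 q [ 0.24  0.39 -0.76  1.76  0.3   1.11 -0.64]
```

Request:
jog_arm(targets=[{"fingers": 255, "slide": [0, 0.0121, 0.0004], "rotation": [0, 0, 0]}, {"fingers": 255, "slide": [0, 0.012, 0.0015], "rotation": [0, 0, 0]}, {"fingers": 255, "slide": [0, 0.0118, 0.0025], "rotation": [0, 0, 0]}, {"fingers": 255, "slide": [0, 0.0115, 0.0035], "rotation": [0, 0, 0]}, {"fingers": 255, "slide": [0, 0.0112, 0.0045], "rotation": [0, 0, 0]}])

```text
time: 19.35
ee_pos: [611.2, 137.9, 182.1]
eef_rot: [0.714, 0.7, -0.001, -0.001]
ft_force: [-2.8, -2.9, 3.2]
grip_width: 0.101
grasp_force: 30.0
```

Request:
jog_arm(targets=[{"fingers": 255, "slide": [0, 0.0108, 0.0055], "rotation": [0, 0, 0]}, {"fingers": 255, "slide": [0, 0.004, 0.0024], "rotation": [0, 0, 0]}, {"fingers": 255, "slide": [0, 0, 0], "rotation": [0, 0, 0]}])

```text
time: 19.65
ee_pos: [626.1, 137.7, 173.9]
eef_rot: [0.714, 0.7, -0.0, -0.001]
ft_force: [1.6, -3.6, -1.3]
grip_width: 0.101
grasp_force: 30.0
```

```bash
python3 -c "
from h import *
import math
need([422.7+130.5-138.4*math.cos(math.radians(121.4)),141,103.4-46+138.4*math.sin(math.radians(121.4))],89)
s=ctrl.observe()['ee_pos'];print(math.degrees(math.atan2(s[2]-57.4,-(s[0]-553.2)))-19.4)
"
```

```text
t 19.65 pos [626.1 137.7 173.9] slide mm [ 3.3 -0.8 -1.6] rot [-0.07 -0.02 -0.09] F [ 1.6 -3.6 -1.3] w 8.9 q [ 0.19  0.53 -0.71  1.62  0.37  1.14 -0.63]
102.62380546254482
```

Flap at about 103° (1.79 rad). I'll release slightly, lift clear, and move aside to look into the box.

Request:
jog_arm(targets=[{"fingers": 185, "slide": [0, 0, 0], "rotation": [0, 0, 0]}, {"fingers": 185, "slide": [0, 0, 0], "rotation": [0, 0, 0]}, {"fingers": 185, "slide": [0, 0, 0], "rotation": [0, 0, 0]}, {"fingers": 185, "slide": [0, 0, 0], "rotation": [0, 0, 0]}])

```text
time: 20.05
ee_pos: [624.9, 139.1, 175.2]
eef_rot: [0.713, 0.701, 0.0, -0.001]
ft_force: [0.4, 0.6, -0.1]
grip_width: 0.273
grasp_force: 0.0
```

Request:
jog_arm(targets=[{"fingers": 185, "slide": [0, 0, -0.015], "rotation": [0, 0, 0]}, {"fingers": 185, "slide": [0, 0, -0.03], "rotation": [0, 0, 0]}, {"fingers": 185, "slide": [0, 0, -0.035], "rotation": [0, 0, 0]}, {"fingers": 185, "slide": [0, 0, 0], "rotation": [0, 0, 0]}])

```text
time: 20.45
ee_pos: [627.7, 140.2, 261.5]
eef_rot: [0.713, 0.701, 0.004, 0.001]
ft_force: [0.3, 0.1, -0.4]
grip_width: 0.275
grasp_force: 0.0
```

Request:
jog_arm(targets=[{"fingers": 185, "slide": [-0.04, -0.021, 0], "rotation": [0, 0, 0]}, {"fingers": 185, "slide": [-0.04, -0.021, 0], "rotation": [0, 0, 0]}, {"fingers": 185, "slide": [-0.04, -0.021, 0], "rotation": [0, 0, 0]}, {"fingers": 185, "slide": [-0.04, -0.021, 0], "rotation": [0, 0, 0]}, {"fingers": 185, "slide": [-0.04, -0.021, 0], "rotation": [0, 0, 0]}])

```text
time: 20.95
ee_pos: [515.4, -61.1, 255.4]
eef_rot: [0.713, 0.701, -0.0, -0.0]
ft_force: [0.6, -0.4, 0.3]
grip_width: 0.276
grasp_force: 0.0
```

```bash
python3 -c "
from h import *
need([491,141,220],89)
c=cap('top','t5')
x,y=proj(c,[491,141,60])[0].astype(int);print(x,y)
th=np.radians(-1.1);B=lambda a,b,z:[491+a*np.cos(th)-b*np.sin(th),141+a*np.sin(th)+b*np.cos(th),z]
print(((proj(c,[B(0,36,86),B(0,-36,86),B(-62,82,104),B(-62,-82,104),B(62,82,104)])-[x-40,y-35])*8).round())
a=cv2.cvtColor(c['pixels'],cv2.COLOR_RGB2BGR)[y-35:y+35,x-40:x+40]
cv2.imwrite('pics/b1.png',cv2.resize(a,None,fx=8,fy=8,interpolation=cv2.INTER_CUBIC))"
```

```text
t 20.95 pos [515.4 -61.1 255.4] slide mm [201.6 -28.   35.5] rot [-0.06 -0.01 -0.03] F [ 0.6 -0.4  0.3] w 24.3 q [ 0.63  0.23 -0.73  1.8   0.17  1.17 -0.17]
193 202
[[230. 274.]
 [409. 283.]
 [ 96. 420.]
 [513. 441.]
 [118. 108.]]
```

View pics/b1.png

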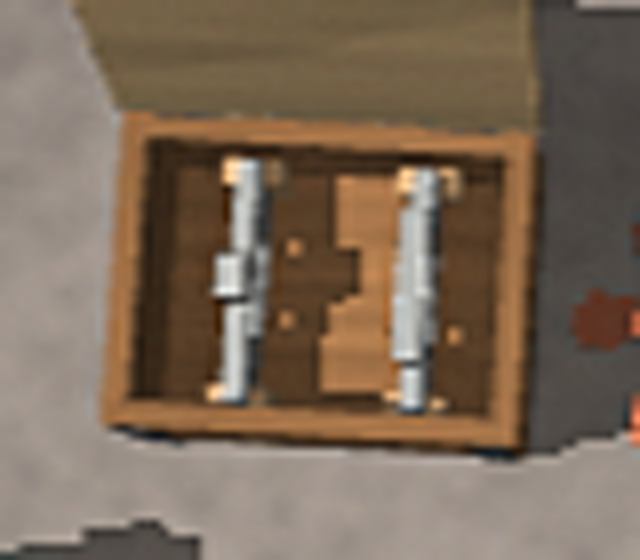

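The picture shows the open box. The short-tab plate is on the left, with its tab at (230,275). The long-tab plate is on the right, its tab spanning about (405–425, 190–360). So the wanted plate is in the -y slot, with its tab centre at ≈ (491.5, 104.5).

Request:
jog_arm(targets=[{"fingers": 168, "slide": [0.0413, -0.0067, 0], "rotation": [0, 0, 0]}, {"fingers": 168, "slide": [0.0413, -0.0067, 0], "rotation": [0, 0, 0]}, {"fingers": 168, "slide": [0.0413, -0.0067, 0], "rotation": [0, 0, 0]}, {"fingers": 168, "slide": [0.0413, -0.0067, 0], "rotation": [0, 0, 0]}, {"fingers": 168, "slide": [0, 0, 0], "rotation": [0, 0, -8.2]}])

```text
time: 21.5
ee_pos: [491.2, 113.3, 256.4]
eef_rot: [0.658, 0.753, 0.001, -0.001]
ft_force: [0.3, -0.3, 0.2]
grip_width: 0.346
grasp_force: 0.0
```

Request:
jog_arm(targets=[{"fingers": 168, "slide": [0, 0, 0], "rotation": [0, 0, -8.2]}, {"fingers": 168, "slide": [0, 0, 0], "rotation": [0, 0, -8.2]}, {"fingers": 168, "slide": [0, 0, 0], "rotation": [0, 0, -8.2]}, {"fingers": 168, "slide": [0, 0, 0], "rotation": [0, 0, -8.2]}, {"fingers": 168, "slide": [0, 0, 0], "rotation": [0, 0, -8.2]}])

```text
time: 22.0
ee_pos: [492.7, 106.3, 255.5]
eef_rot: [0.354, 0.935, -0.0, -0.001]
ft_force: [-0.2, 0.5, 0.3]
grip_width: 0.343
grasp_force: 0.0
```

Request:
jog_arm(targets=[{"fingers": 168, "slide": [0, 0, 0], "rotation": [0, 0, -8.2]}, {"fingers": 168, "slide": [0, 0, 0], "rotation": [0, 0, -8.2]}, {"fingers": 168, "slide": [0, 0, 0], "rotation": [0, 0, -8.2]}, {"fingers": 168, "slide": [0, 0, 0], "rotation": [0, 0, -8.2]}, {"fingers": 168, "slide": [0, 0, 0], "rotation": [0, 0, -8.2]}])

```text
time: 22.5
ee_pos: [492.7, 106.3, 255.5]
eef_rot: [0.004, 1.0, 0.0, -0.001]
ft_force: [-0.4, -0.0, -0.2]
grip_width: 0.338
grasp_force: 0.0
```

Request:
jog_arm(targets=[{"fingers": 168, "slide": [0, 0, 0.03], "rotation": [0, 0, 0]}, {"fingers": 168, "slide": [0, 0, 0.04], "rotation": [0, 0, 0]}, {"fingers": 168, "slide": [0, 0, 0.04], "rotation": [0, 0, 0]}, {"fingers": 168, "slide": [0, 0, 0.02], "rotation": [0, 0, 0]}, {"fingers": 168, "slide": [0, 0, 0], "rotation": [0, 0, 0]}])

```text
time: 23.0
ee_pos: [490.5, 105.5, 122.9]
eef_rot: [0.007, 1.0, -0.0, -0.003]
ft_force: [0.5, 0.4, 0.3]
grip_width: 0.34
grasp_force: 0.0
```

Request:
jog_arm(targets=[{"fingers": 168, "slide": [0, 0, 0], "rotation": [0, 0, 0]}, {"fingers": 168, "slide": [0, 0, 0], "rotation": [0, 0, 0]}])

```text
time: 23.2
ee_pos: [493.7, 106.6, 126.7]
eef_rot: [0.007, 1.0, 0.001, 0.0]
ft_force: [0.2, -0.1, 0.0]
grip_width: 0.342
grasp_force: 0.0
```

```bash
python3 -c "
from h import *
need([491.5,104.5,32],178.9)
c=cap('top')
print(ray(c,[[193-40+413/8,202-35+277/8],[193-40+425/8,202-35+190/8],[193-40+404/8,202-35+360/8]],91).round(1))
"
```

```text
t 23.2 pos [493.7 106.6 126.7] slide mm [ 2.2 -2.3 94.7] rot [0.06 0.05 0.26] F [ 0.2 -0.1  0. ] w 30.1 q [ 0.48  0.45 -1.01  1.97  0.46  0.97  0.8 ]
[[492.2 103.2  91. ]
 [527.4  99.9  91. ]
 [458.9 105.4  91. ]]
```

Request:
jog_arm(targets=[{"fingers": 168, "slide": [0.002, -0.0025, 0.02], "rotation": [0, 0, 0.2]}, {"fingers": 168, "slide": [0, 0, 0.025], "rotation": [0, 0, 0]}, {"fingers": 168, "slide": [0, 0, 0], "rotation": [0, 0, 0]}, {"fingers": 168, "slide": [0, 0, 0], "rotation": [0, 0, 0]}])

```text
time: 23.65
ee_pos: [490.9, 103.9, 81.1]
eef_rot: [0.009, 1.0, 0.0, -0.001]
ft_force: [-0.3, -0.8, 0.0]
grip_width: 0.339
grasp_force: 0.0
```

```bash
python3 -c "
from h import *
need([491.5,104,32],178.9)"
```

```text
t 23.65 pos [490.9 103.9  81.1] slide mm [-0.7  0.1 49.1] rot [ 0.05 -0.06  0.06] F [-0.3 -0.8  0. ] w 29.8 q [ 0.44  0.51 -0.96  2.01  0.53  0.89  0.74]
```

Request:
jog_arm(targets=[{"fingers": 168, "slide": [0, 0, 0.015], "rotation": [0, 0, 0]}, {"fingers": 168, "slide": [0, 0, 0.012], "rotation": [0, 0, 0]}, {"fingers": 168, "slide": [0, 0, 0.012], "rotation": [0, 0, 0]}, {"fingers": 168, "slide": [0, 0, 0.009], "rotation": [0, 0, 0]}, {"fingers": 168, "slide": [0, 0, 0], "rotation": [0, 0, 0]}])

```text
time: 24.15
ee_pos: [489.2, 103.3, 30.6]
eef_rot: [0.009, 1.0, 0.0, -0.002]
ft_force: [0.6, 0.2, 0.2]
grip_width: 0.346
grasp_force: 0.0
```

Request:
jog_arm(targets=[{"fingers": 255, "slide": [0, 0, 0], "rotation": [0, 0, 0]}, {"fingers": 255, "slide": [0, 0, 0], "rotation": [0, 0, 0]}, {"fingers": 255, "slide": [0, 0, 0], "rotation": [0, 0, 0]}, {"fingers": 255, "slide": [0, 0, 0], "rotation": [0, 0, 0]}, {"fingers": 255, "slide": [0, 0, 0], "rotation": [0, 0, 0]}])

```text
time: 24.65
ee_pos: [490.7, 103.8, 32.5]
eef_rot: [0.009, 1.0, 0.0, -0.0]
ft_force: [0.0, 0.9, 3.0]
grip_width: 0.132
grasp_force: 30.0
```

```bash
python3 -c "
from h import *
need([491.5,104,180],178.9);print(ctrl.observe()['grasp_force'])"
```

```text
t 24.65 pos [490.7 103.8  32.5] slide mm [  -0.7    0.4 -147.5] rot [ 0.05 -0.05  0.06] F [0.  0.9 3. ] w 11.6 q [ 0.38  0.58 -0.9   2.05  0.62  0.81  0.66]
30.000255703926086
```

Tab gripped (11.6 mm). Drawing it straight up.

Request:
jog_arm(targets=[{"fingers": 255, "slide": [0, 0, -0.008], "rotation": [0, 0, 0]}, {"fingers": 255, "slide": [0, 0, -0.012], "rotation": [0, 0, 0]}, {"fingers": 255, "slide": [0, 0, -0.015], "rotation": [0, 0, 0]}, {"fingers": 255, "slide": [0, 0, -0.015], "rotation": [0, 0, 0]}, {"fingers": 255, "slide": [0, 0, -0.02], "rotation": [0, 0, 0]}])

```text
time: 25.15
ee_pos: [490.1, 103.1, 103.3]
eef_rot: [0.009, 1.0, -0.0, -0.001]
ft_force: [0.7, -0.7, -3.1]
grip_width: 0.134
grasp_force: 30.0
```

```bash
python3 -c "
from h import *
need([491,104,200],178.9);print(ctrl.observe()['grasp_force'])"
```

```text
t 25.15 pos [490.1 103.1 103.3] slide mm [ -0.7   0.9 -96.7] rot [-0.01 -0.13  0.06] F [ 0.7 -0.7 -3.1] w 11.8 q [ 0.46  0.48 -0.99  2.    0.5   0.93  0.77]
29.999713897705078
```

Request:
jog_arm(targets=[{"fingers": 255, "slide": [0, 0, -0.025], "rotation": [0, 0, 0]}, {"fingers": 255, "slide": [0, 0, -0.025], "rotation": [0, 0, 0]}, {"fingers": 255, "slide": [0, 0, -0.025], "rotation": [0, 0, 0]}, {"fingers": 255, "slide": [0, 0, -0.02], "rotation": [0, 0, 0]}, {"fingers": 255, "slide": [0, -0.01, 0], "rotation": [0, 0, 0]}])

```text
time: 25.65
ee_pos: [491.9, 95.3, 200.6]
eef_rot: [0.008, 1.0, 0.001, 0.002]
ft_force: [0.1, 0.3, -3.1]
grip_width: 0.137
grasp_force: 30.0
```

Request:
jog_arm(targets=[{"fingers": 255, "slide": [-0.01, -0.027, 0], "rotation": [0, 0, 0]}, {"fingers": 255, "slide": [-0.011, -0.03, 0], "rotation": [0, 0, 0]}, {"fingers": 255, "slide": [-0.011, -0.03, 0], "rotation": [0, 0, 0]}, {"fingers": 255, "slide": [-0.011, -0.03, 0], "rotation": [0, 0, 0]}, {"fingers": 255, "slide": [-0.011, -0.03, 0], "rotation": [0, 0, 0]}])

```text
time: 26.15
ee_pos: [540.9, -57.0, 196.0]
eef_rot: [0.009, 1.0, -0.0, -0.002]
ft_force: [-0.2, 0.5, -3.0]
grip_width: 0.136
grasp_force: 30.0
```

Request:
jog_arm(targets=[{"fingers": 255, "slide": [-0.011, -0.03, 0], "rotation": [0, 0, 0]}, {"fingers": 255, "slide": [-0.011, -0.03, 0], "rotation": [0, 0, 0]}, {"fingers": 255, "slide": [-0.011, -0.03, 0], "rotation": [0, 0, 0]}, {"fingers": 255, "slide": [-0.011, -0.03, 0], "rotation": [0, 0, 0]}, {"fingers": 255, "slide": [-0.011, -0.03, 0], "rotation": [0, 0, 0]}])

```text
time: 26.65
ee_pos: [592.9, -207.9, 195.6]
eef_rot: [0.009, 1.0, 0.0, -0.002]
ft_force: [-0.3, 1.0, -2.9]
grip_width: 0.133
grasp_force: 30.0
```

Request:
jog_arm(targets=[{"fingers": 255, "slide": [-0.011, -0.02, 0], "rotation": [0, 0, 0]}, {"fingers": 255, "slide": [-0.01, -0.015, 0], "rotation": [0, 0, 0]}, {"fingers": 255, "slide": [0, 0, 0], "rotation": [0, 0, 0]}, {"fingers": 255, "slide": [0, 0, 0], "rotation": [0, 0, 0]}])

```text
time: 27.05
ee_pos: [613.2, -240.9, 195.5]
eef_rot: [0.009, 1.0, 0.001, -0.002]
ft_force: [-0.2, 0.4, -3.4]
grip_width: 0.132
grasp_force: 30.0
```

```bash
python3 -c "
from h import *
need([615.6,-258.2,190],178.9);print(ctrl.observe()['grasp_force'])"
```

```text
t 27.05 pos [ 613.2 -240.9  195.5] slide mm [ -2.8 -17.2   5.5] rot [ 0.08 -0.22  0.03] F [-0.2  0.4 -3.4] w 11.6 q [ 0.89  0.61 -0.91  1.54  0.49  1.25  1.45]
29.999454617500305
```

Request:
jog_arm(targets=[{"fingers": 255, "slide": [-0.002, -0.01, 0], "rotation": [0, 0, 0]}, {"fingers": 255, "slide": [-0.001, -0.007, 0], "rotation": [0, -0.2, 0]}, {"fingers": 255, "slide": [0, 0, 0], "rotation": [0, 0, 0]}, {"fingers": 255, "slide": [0, 0, 0], "rotation": [0, 0, 0]}, {"fingers": 255, "slide": [0, 0, 0], "rotation": [0, 0, 0]}])

```text
time: 27.55
ee_pos: [617.0, -257.5, 196.7]
eef_rot: [0.009, 1.0, 0.0, 0.001]
ft_force: [-0.6, -0.4, -2.8]
grip_width: 0.135
grasp_force: 30.0
```

Request:
jog_arm(targets=[{"fingers": 255, "slide": [0, 0, 0], "rotation": [0, 0, 0]}, {"fingers": 255, "slide": [0, 0, 0], "rotation": [0, 0, 0]}, {"fingers": 255, "slide": [0, 0, 0], "rotation": [0, 0, 0]}, {"fingers": 255, "slide": [0, 0, 0], "rotation": [0, 0, 0]}, {"fingers": 255, "slide": [0, 0, 0], "rotation": [0, 0, 0]}])

```text
time: 28.05
ee_pos: [617.0, -257.9, 196.6]
eef_rot: [0.009, 1.0, 0.0, 0.001]
ft_force: [-0.4, -0.5, -3.4]
grip_width: 0.136
grasp_force: 30.0
```

```bash
python3 -c "
from h import *
need([615.6,-258.2,195],178.9);s=ctrl.observe();print(s['grasp_force'],abs(s['dq']).max())
c=cap('scene');a=cv2.cvtColor(c['pixels'],cv2.COLOR_RGB2BGR)
cv2.imwrite('pics/f1.png',cv2.resize(a[90:300,80:360],(800,600),interpolation=cv2.INTER_CUBIC))"
```

```text
t 28.05 pos [ 617.  -257.9  196.6] slide mm [ 1.4 -0.4  1.6] rot [0.03 0.1  0.06] F [-0.4 -0.5 -3.4] w 11.9 q [ 0.9   0.62 -0.91  1.52  0.5   1.25  1.48]
29.99934732913971 0.0015339440748737112
```

View pics/f1.png

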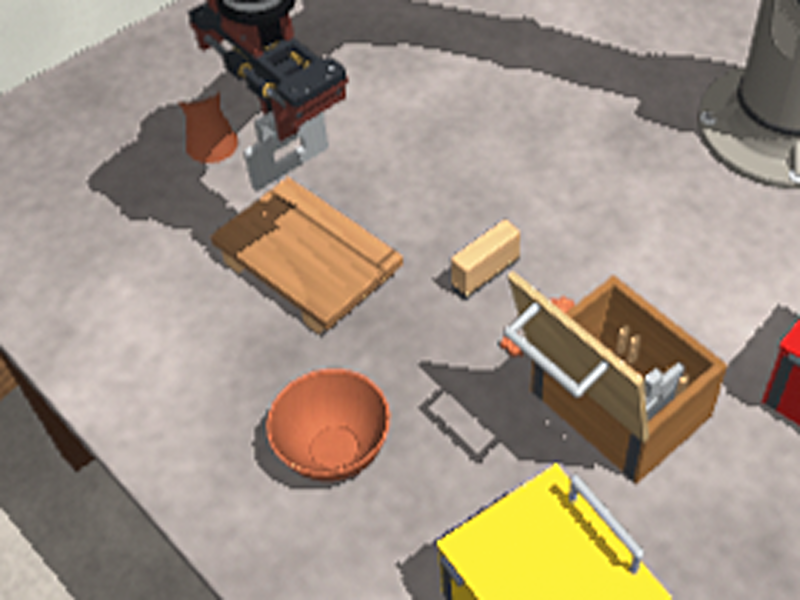

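The final picture shows the plate held upright above the board, at (287,150) over (305,258). The flap is open, the short-tab plate is still in the box, the scraper is standing at (487,257), and the bystanders are untouched. One quick numeric check before handing in.

```bash
python3 -c "
from h import *
c=cap('scene')
print(ray(c,[[80+287*.35,90+150*.35]],217).round(), ray(c,[[80+306*.35,90+256*.35]],40).round())
s=ctrl.observe();print(s['ee_pos'],s['grasp_force'])
P=ray(c,[[80+287*.35,90+150*.35]],217)[0]
if np.hypot(P[0]-616,P[1]+258)<40 and s['grasp_force']>20: print(ctrl.finish_job())"
```

```text
[[ 623. -243.  217.]] [[ 626. -243.   40.]]
[ 617.02506884 -257.91292298  196.62276975] 29.999400973320007
the job is handed in; nothing more can be done
None
```

Job handed in at about 28 s of the 72 s limit: the scraper swept the chips off the flap and is back standing on the bench, the flap is open at about 103°, and the long-tab plate is held upright and still, about 130 mm above the middle of the ware board.

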